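# Slide the last raclette pan into its bay

## Task

The little raclette grill is being made ready for dinner and one pan is still lying on the table. Without pinching or lifting it, push that pan with the fingers over the table top, nose first, through the narrow gap between the grill's steel rods into the empty bay, and gently on until it is fully home against the stop at the back. Leave the pan in the other bay, the goblet, the pepper mill and the plates where they are.

Things in the scene. Friction and masses are not known exactly. Their poses are not given: they have to be found in the camera images.
- pan: Loose raclette pan on the table, left of the bay in front of the grill, turned up to 0.45 rad: dark square metal tray 90 mm long (x), 92 wide (y), 18 high, upright sides, corner radius 12, straight black handle. Origin: centre of the tray's underside; +x to the nose, away from the handle. 0.15 to 0.31 kg, centre of mass up to 10 mm behind the origin, ordinary friction.
- pan_handle_end (a point): Middle of the flat rear end of the loose pan's handle: 145 mm behind the pan's origin (-x), 20 mm above the table. The handle is 22 mm wide, stands 13 to 27 mm above the table and runs straight back from the middle of the tray's rear side.
- bay (a point): Point on the table in the empty, left one of the fixed grill's two bays: the pan's origin lies here when fully home. +x points into the bay (the way to push), +y left. The bay is 96 mm wide between 8 mm steel rods along the table, 52 mm either side in y. The stop, a rod across it, has its face 45 mm beyond this point (+x).
- bay_mouth (a point): Point on the table midway between the two upright steel rods at the mouth of the empty bay (8 mm thick, axes 52 mm either side in y), 57 mm before bay; axes as there. Above the bay the grill's body spans 55 to 105 mm above the table and reaches 10 mm nearer the robot than this point; a small knob on its right half 15 mm nearer.
- parked_pan: An identical pan that already stands in the right-hand bay, 104 mm to the right of the empty one, its handle towards the robot; origin and axes as for the loose pan. It is loose and is to be left alone.
- goblet_a: Loose glass goblet with a stem, 83 mm wide, 122 mm tall, standing to the left of the work (the nearer of two; the other is fixed); origin at the centre of its foot. To be left alone. A pendant lamp hangs about half a metre above the table near it, and another over the right-hand side.
- pepper_mill: Turned wooden pepper mill, 58 mm wide, 170 mm tall, left of the grill; origin at the centre of its underside. To be left alone.
- plates: Stack of four small stoneware plates, about 195 mm wide, 50 mm tall, in the right foreground; origin at the centre of its underside. To be left alone.
There are look-alikes about, which are no part of the job. Leave any white look-alike of the pan alone.

How it is judged:
By the outcome, as a careful person would: the job done as asked, in the order asked, and still so for the second after the job is handed in, with the robot touching nothing.
It also fails if it takes over 72 s, if anything falls off the work surface, if the arm or the gripper's body presses on something with over 40 N, if the wrist force passes 120 N, or if a joint passes its speed limit or range.

## Robot

A 7-joint arm with a two-finger parallel gripper is mounted at the origin on a cart in front of the work surface, level with it; the furniture and walls round the work are solid. World frame = base frame: x ahead of the robot, y to its left, z up, the work surface at z = 0. Lengths are in m, angles in rad, forces in N, time in s.
With the tool pointing down it reaches from about 0.425 to 1.025 m from the base axis. Payload 3.6 kg.
Tool frame: the origin (TCP) lies on the front face of the gripper's body, between the roots of the fingers; the fingertips stand tips_ahead ahead of it and the grasp point (between the pads) lies 54 mm ahead of it (tips_ahead is the distance from the TCP to the fingertips, in m); y points along the fingers, x is the direction in which the jaws open and shut, and the axes are right-handed (so a half turn about y gives the same grasp; the last joint's range is limited). The gripper opens to 85 mm and grips with 20 to 120 N. Pads are 22 mm wide; open, the fingers measure 114 mm over their backs; the gripper's body (76 mm by 85 mm) begins 54 mm behind the grasp point. The pads swing forward as they close: fully open they stand 13 mm farther back than shut.
Start: joints at [1.018, 0.591, 0.048, 1.609, -0.033, 0.943, -0.034], TCP at [0.321, -0.65, 0.304] pointing down, gripper open.
Joint ranges: [-2.69, 2.69], [-0.47, 2.24], [-1.27, 1.36], [0.19, 2.51], [-1.53, 4.68], [0.08, 2.07], [-3.09, 3.09]. Speed limits (rad/s): [2.57, 2.57, 3.14, 3.14, 3.14, 3.14, 3.14].

## Interface

Orientations are given as a unit quaternion [w, x, y, z].
In Python, from station import state, camera, sign_off, tips_ahead gives the robot as it stands.
- The arm moves only by the tool carry_out, never from a script. Its arguments are lists of equal length, an entry for each row: "xyz": the shift along the tool's x, y, z in mm, a list of three; "turn": the turn about the tool's y in degrees; "gripper": the gripper's target within -1 to 1 (shut at 1, half-way at 0, fully open at -1). A call has 1 to 8 rows; each row is the pose to reach, as a shift and turn from the pose commanded when the call began, along the tool's axes at that moment; what a row does not reach only later rows make up. A row lasts 1/8 s, in which the tool goes at most 62.5 mm and 10.7 degrees, less where a joint would pass 70% of its speed; a pose out of reach is approached as far as the arm can. A call with a gripper value outside its range is refused whole. The fingers move at their own pace and stop on an object; the grip force is fixed at half the most. Time passes only in rows, so rows that repeat a pose let the fingers close. It gives the time, the measured TCP pose, the force and the opening at its end, in the units of the state.
- state(): the state, without advancing time (a new reading comes with each control period).
- camera(name): name is "scene" or "top" or "wrist"; returns a dict with "pixels" (420x560x3 uint8, red, green, blue), "intrinsics" (3x3 intrinsics, pixels), "cam_to_world" (4x4, takes a point from camera to world coordinates); the wrist camera has in their place "hand_eye" (4x4, takes a point from camera to tool coordinates, whose origin is the TCP and whose axes are the tool frame's). Camera axes: x right, y up, looking along -z (the intrinsics and any distortion apply to the point x, -y, -z); pixel columns grow to the right and rows downward; lengths in m; the calibration is good to about 2 mm. The wrist camera is an equidistant fisheye: a pixel r from the principal point sees the ray r / f radians off the axis. A picture is of the moment at which its call begins: read the wrist's pose just before it. There is no depth.
- sign_off(): hands the job in, once; it reports no verdict.
The state is a dict: "time": time; "q": joint angles; "qd": joint speeds; "effort": joint torques, N m; "tcp_pos": TCP position; "eef_rot": TCP orientation; "contact_force": force on the tool from outside, world axes, zero at the start; "torque": the same for the moment, N m; "width": finger opening in m.
Only numpy, scipy, OpenCV 4.12 (cv2) and the standard library are available. Lean on these libraries where they do the work, as an engineer would, in place of code of your own. Each camera call takes 0.05 s, during which the arm holds its last target.

## Working session

There is one attempt and no reset: what is moved stays moved. The work goes in short steps, Python scripts to look and compute and a tool call to move; the robot and the scene stay as the last step left them, time stands still between calls to the robot, and variables do not carry over. Pictures are saved under pics/ and viewed, and the job is handed in when it is done.

Besides the shell and the picture viewer there is one more tool, called as name([rows], argument=value, ...), one row to a line, values as JSON. carry_out: Moves the arm, as the interface text tells. Its arguments: {"type":"object","properties":{"xyz":{"type":"array"},"turn":{"type":"array"},"gripper":{"type":"array"}},"required":["xyz","turn","gripper"]}

```bash
ls; mkdir -p pics
python3 - <<'E'
from station import state,camera,tips_ahead
import cv2,numpy as np
s=state();print(s)
print(tips_ahead if not callable(tips_ahead) else tips_ahead())
for n in ["scene","top","wrist"]:
    c=camera(n);cv2.imwrite(f"pics/{n}0.png",c["pixels"][:,:,::-1]);print(n,{k:np.round(v,4).tolist() for k,v in c.items() if k!="pixels"})
E
```

```text
pics
{'time': 0.0, 'q': array([ 1.01851013,  0.59210232,  0.04830015,  1.60985535, -0.03333627,
        0.94268052, -0.03364608]), 'qd': array([-2.22381545e-03,  4.36255746e-04, -3.22893419e-04, -4.11181730e-05,
       -9.46916805e-04,  7.74891412e-04,  7.42093561e-04]), 'effort': array([ 2.09171021e-04, -5.48690593e+01,  1.54646695e+00, -1.98121423e+01,
        9.41605191e-03,  8.71447090e-03, -1.10868115e-05]), 'tcp_pos': array([ 0.32079408, -0.64941308,  0.3027405 ]), 'eef_rot': array([ 0.60100461, -0.60022756,  0.37386537, -0.37248492]), 'contact_force': array([0.36823478, 0.92505903, 0.02862756]), 'torque': array([-0.03800221, -0.03415432, -0.01682602]), 'width': 0.08503880761791979}
0.0726
scene {'intrinsics': [[430.9715, 0.0, 275.3178], [0.0, 430.9715, 214.0969], [0.0, 0.0, 1.0]], 'cam_to_world': [[-0.7979, 0.2685, -0.5397, -0.0956], [-0.6026, -0.3751, 0.7044, 0.9094], [-0.0133, 0.8872, 0.4611, 0.6282], [0.0, 0.0, 0.0, 1.0]]}
top {'intrinsics': [[530.3613, 0.0, 283.8027], [0.0, 530.3613, 205.4313], [0.0, 0.0, 1.0]], 'cam_to_world': [[-0.0116, 0.9953, -0.0966, 0.4224], [-0.9999, -0.0117, -0.0003, 0.0728], [-0.0014, 0.0965, 0.9953, 1.4484], [0.0, 0.0, 0.0, 1.0]]}
wrist {'intrinsics': [[325.1923, 0.0, 277.4339], [0.0, 325.1923, 213.0298], [0.0, 0.0, 1.0]], 'hand_eye': [[1.0, -0.0004, -0.0001, 0.001], [0.0, 0.2799, -0.96, -0.0692], [0.0005, 0.96, 0.2799, 0.0715], [0.0, 0.0, 0.0, 1.0]]}
```

View pics/scene0.png

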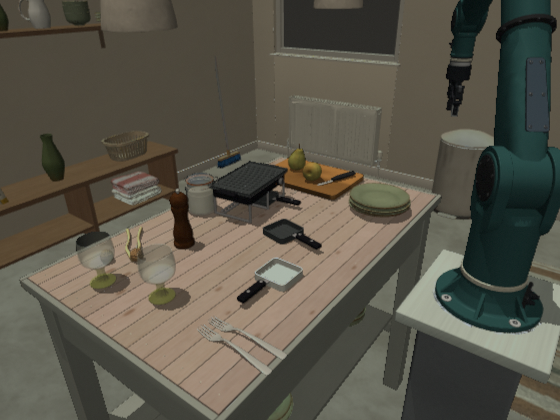

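View pics/top0.png

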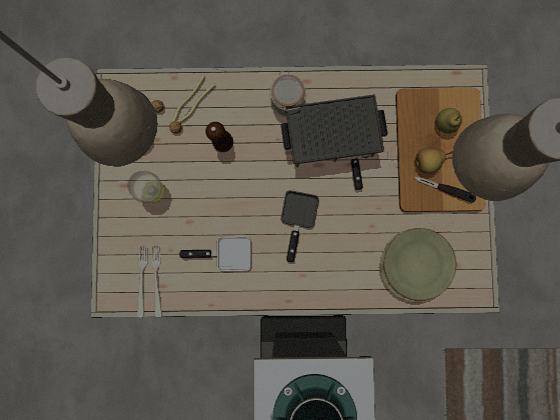

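View pics/wrist0.png

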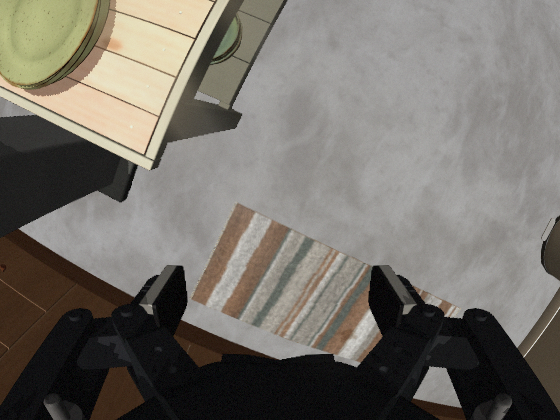

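The pan's tray is at about (300,209) in the top view with its handle end at (292,260). The grill is at (335,128), the parked pan's handle at (357,175), the white look-alike at (235,254), the plates at (419,264), the goblet at (147,187) and the mill at (219,136).

```bash
cat > h.py <<'E'
import numpy as np,cv2
from station import state,camera
from scipy.spatial.transform import Rotation as R
def rot(s=None):
    s=s or state();w,x,y,z=s["eef_rot"];return R.from_quat([x,y,z,w]).as_matrix()
def cast(c,px,z):
    K=c["intrinsics"];T=c["cam_to_world"];px=np.atleast_2d(np.asarray(px,float))
    d=np.c_[(px[:,0]-K[0,2])/K[0,0],-(px[:,1]-K[1,2])/K[1,1],-np.ones(len(px))]@T[:3,:3].T
    o=T[:3,3];t=(z-o[2])/d[:,2];return o+t[:,None]*d
def proj(c,P):
    K=c["intrinsics"];T=c["cam_to_world"];p=(np.atleast_2d(P)-T[:3,3])@T[:3,:3]
    return np.c_[K[0,0]*p[:,0]/-p[:,2]+K[0,2],K[1,1]*-p[:,1]/-p[:,2]+K[1,2]]
def zoom(img,x0,y0,x1,y1,k,name):
    im=img[y0:y1,x0:x1,::-1];im=cv2.resize(im,None,fx=k,fy=k,interpolation=cv2.INTER_CUBIC)
    im=cv2.convertScaleAbs(im,alpha=2.0,beta=10)
    cv2.imwrite("pics/"+name,im)
E
python3 - <<'E'
from h import *
s=state();print(np.round(rot(s),3))
c=camera("top");zoom(c["pixels"],260,80,400,270,3,"t1.png");np.save("top.npy",c["pixels"])
c=camera("scene");zoom(c["pixels"],170,140,340,265,4,"s1.png");np.save("scene.npy",c["pixels"])
E
```

```text
[[ 0.443 -0.001  0.897]
 [-0.897  0.001  0.443]
 [-0.002 -1.    -0.   ]]
```

View pics/t1.png

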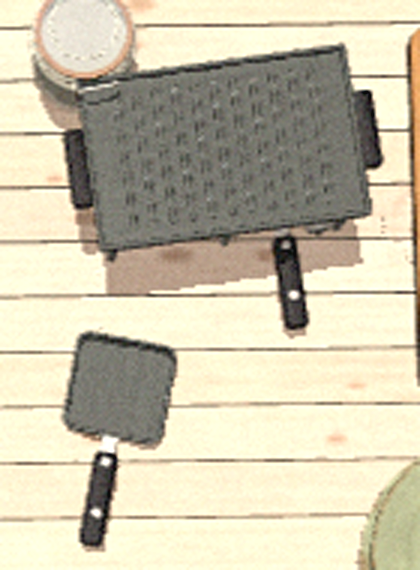

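View pics/s1.png

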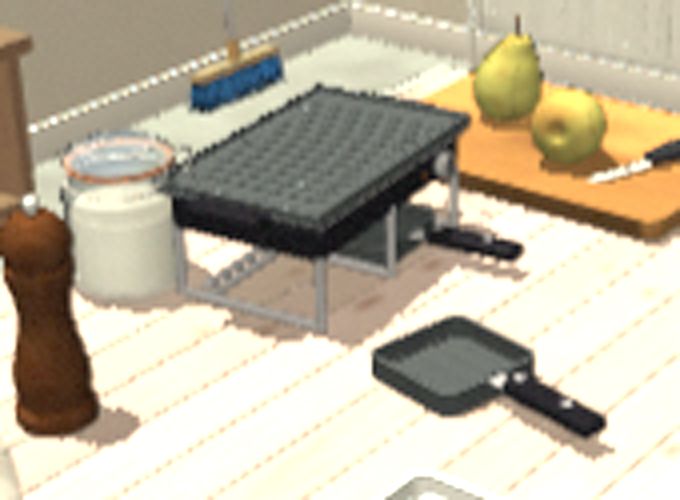

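Run:
```python
from h import *
c=camera("top");sc=camera("scene")
im=c["pixels"].astype(np.uint8)
g=im.max(2)
# pan region
x0,y0,x1,y1=272,183,330,270
m=np.zeros(g.shape,np.uint8);m[y0:y1,x0:x1]=(g[y0:y1,x0:x1]<85)*255
n,l,st,ce=cv2.connectedComponentsWithStats(m)
for i in range(1,n):
    if st[i,4]>60: 
        print(st[i],ce[i])
        ct=cv2.findContours((l==i).astype(np.uint8),cv2.RETR_EXTERNAL,cv2.CHAIN_APPROX_NONE)[0][0][:,0]
        zz=.018 if st[i,4]>600 else .027
        W=cast(c,ct,zz)[:,:2]
        r=cv2.minAreaRect((W*1000).astype(np.float32));print(r,np.round(cv2.boxPoints(r),1).tolist())
# tray mask centroid/handle centroid
def tp(x,y):return [260+(x-1)/3,80+(y-1)/3]
print("grill top front L,R, back L R",np.round(cast(c,[tp(104,256),tp(370,214),tp(78,92),tp(343,46)],.105),4)[:,:2].tolist())
print("parked handle root,end", np.round(cast(c,[tp(285,238),tp(296,328)],.027),4)[:,:2].tolist())
def sp(x,y):return [170+(x-1.5)/4,140+(y-1.5)/4]
print("posts L, M, R",np.round(cast(sc,[sp(323,326),sp(391,274),sp(455,224),sp(183,291)],.0),4)[:,:2].tolist())
print("pan scene top rim corners",np.round(cast(sc,[sp(374,352),sp(455,317),sp(533,348),sp(446,393)],.018),4)[:,:2].tolist())
print("handle end scene",np.round(cast(sc,[sp(603,424)],.02),4)[:,:2].tolist())
```

```text
[ 281  190   38   39 1155] [299.6008658  209.12554113]
((549.569091796875, 29.80154037475586), (96.062744140625, 96.17424011230469), 79.92902374267578) [[493.79998779296875, -9.100000381469727], [588.5, -25.899999618530273], [605.2999877929688, 68.69999694824219], [510.6000061035156, 85.5]]
[286 230  14  33 275] [292.47272727 246.61818182]
((450.6228942871094, 50.97886657714844), (25.34793472290039, 85.36824035644531), 78.96324920654297) [[406.29998779296875, 46.70000076293945], [490.1000061035156, 30.399999618530273], [494.8999938964844, 55.20000076293945], [411.20001220703125, 71.5999984741211]]
grill top front L,R, back L R [[0.6565, 0.045], [0.6902, -0.1833], [0.8001, 0.0655], [0.838, -0.1643]]
parked handle root,end [[0.6846, -0.1206], [0.6025, -0.1285]]
posts L, M, R [[0.6737, 0.0317], [0.686, -0.0688], [0.7002, -0.1764], [0.8028, 0.0519]]
pan scene top rim corners [[0.5961, 0.0657], [0.5801, -0.012], [0.506, -0.0064], [0.5193, 0.0821]]
handle end scene [[0.4079, 0.0561]]
```

carry_out([
  [-43,4,40],
  [-86,8,80],
  [-128,12,119],
  [-171,16,159],
  [-214,20,199],
  [-256,25,238],
  [-299,29,278],
  [-342,33,318],
], turn=[3,6,9,12,15,18,21,24], gripper=[0,0,0,0,0,0,0,0])

```text
time: 1.35
tcp_pos: [0.4554, -0.2009, 0.2712]
eef_rot: [0.51, -0.509, 0.49, -0.491]
contact_force: [0.4, -0.0, 0.1]
width: 0.0426
```

Run:
```python
from h import *
import station
print(station.tips_ahead, type(station.tips_ahead))
s=state();print(s["time"],s["q"],s["tcp_pos"],s["width"]);print(np.round(rot(s),3))
```

```text
0.0726 <class 'float'>
1.35 [ 0.23593232  0.35704122  0.11266335  2.14745725 -0.06607412  0.63886453
 -1.13821235] [ 0.45539801 -0.20089964  0.27115907] 0.04264604393935905
[[ 0.038  0.001  0.999]
 [-0.999 -0.     0.038]
 [ 0.    -1.     0.001]]
```

carry_out([
  [-50,5,20],
  [-100,10,40],
  [-150,15,60],
  [-190,20,75],
  [-217,20,83],
  [-217,20,83],
], turn=[1,2,2,2,2,2], gripper=[0,0,0,0,0,0])

```text
time: 2.1
tcp_pos: [0.5298, 0.0205, 0.251]
eef_rot: [0.503, -0.502, 0.497, -0.497]
contact_force: [0.3, -0.8, -0.1]
width: 0.043
```

```bash
cat >> h.py <<'E'
def wcast(c,s,px,z):
    K=c["intrinsics"];H=c["hand_eye"];px=np.atleast_2d(np.asarray(px,float))
    u=px-[K[0,2],K[1,2]];r=np.hypot(u[:,0],u[:,1])+1e-9;th=r/K[0,0]
    v=np.c_[u[:,0]/r*np.sin(th),-u[:,1]/r*np.sin(th),-np.cos(th)]
    Rm=rot(s);d=(v@H[:3,:3].T)@Rm.T;o=s["tcp_pos"]+Rm@H[:3,3];t=(z-o[2])/d[:,2]
    return o+t[:,None]*d
E
python3 - <<'E'
from h import *
s=state();c=camera("wrist");im=c["pixels"]
print(s["time"],s["q"],s["tcp_pos"]);print(np.round(rot(s),3))
np.save("w1.npy",im)
cv2.imwrite("pics/w1.png",cv2.convertScaleAbs(im[:,:,::-1],alpha=1.8))
zoom(im,100,0,400,190,2,"w1z.png")
E
```

```text
2.1 [-0.19515061  0.42387994  0.09391156  2.09577223 -0.06800671  0.62352733
 -1.61475324] [0.52982891 0.02053681 0.25099804]
[[ 0.01   0.001  1.   ]
 [-1.     0.001  0.01 ]
 [-0.001 -1.     0.001]]
```

View pics/w1.png

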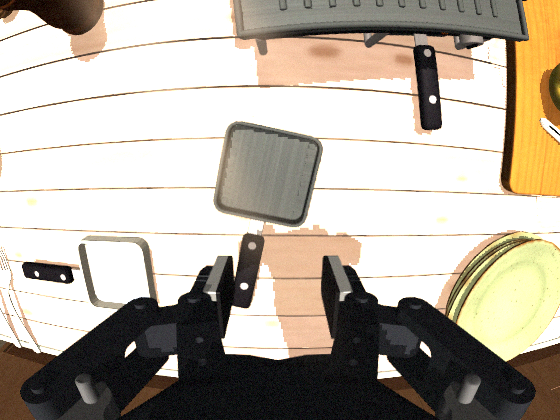

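The wrist view shows the pan tray at (268,173), the left mouth rod at (261,45), the middle one at (377,40), the knob at (468,41) and the parked pan's handle end at (431,127).

Run:
```python
from h import *
im=np.load("w1.npy")
zoom(im,225,20,455,140,3,"w1z.png")
g=im[::1].copy()
```

```text
(no output)
```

View pics/w1z.png

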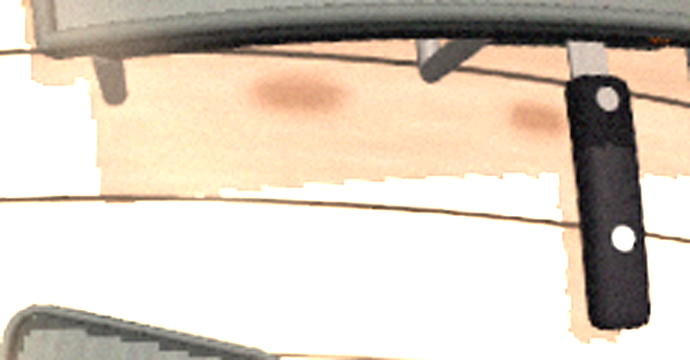

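Run:
```python
from h import *
im=np.load("w1.npy")
from station import camera
s=state();c=camera("wrist")
def zp(x,y):return [225+(x-1)/3,20+(y-1)/3]
P=wcast(c,s,[zp(116,94),zp(431,73)],.004)[:,:2];print("posts",P)
d=P[1]-P[0];print(np.hypot(*d),np.degrees(np.arctan2(d[0],-d[1])),P.mean(0))
print("parked end",wcast(c,s,[zp(622,326),zp(592,327),zp(649,325)],.024)[:,:2])
print("parked handle front", wcast(c,s,[zp(597,80)],.027))
g=im.max(2);x0,y0,x1,y1=205,110,335,232
m=np.zeros(g.shape,np.uint8);m[y0:y1,x0:x1]=(g[y0:y1,x0:x1]<90)*255
n,l,st,ce=cv2.connectedComponentsWithStats(m)
i=1+np.argmax(st[1:,4]);print(st[i])
ct=cv2.findContours((l==i).astype(np.uint8),cv2.RETR_EXTERNAL,cv2.CHAIN_APPROX_NONE)[0][0][:,0]
W=wcast(c,s,ct,.018)[:,:2]*1000
r=cv2.minAreaRect(W.astype(np.float32));print(r);print(cv2.boxPoints(r))
# handle rivets, end
print("handle end",wcast(c,s,[[243.5,305],[251,245],[254,237]],.027)[:,:2])
```

```text
posts [[ 0.67004612  0.032186  ]
 [ 0.68232587 -0.07033067]]
0.10324950381282763 6.830514447200157 [ 0.676186   -0.01907234]
parked end [[ 0.60171412 -0.13203264]
 [ 0.60045166 -0.12094702]
 [ 0.60295942 -0.14229574]]
parked handle front [[ 0.68153551 -0.11997756  0.027     ]]
[ 214  122  111  105 7527]
((549.1013793945312, 22.877803802490234), (101.63898468017578, 89.76732635498047), 78.05553436279297)
[[494.67172  -17.552097]
 [582.4955   -36.130657]
 [603.531     63.307705]
 [515.7073    81.88626 ]]
handle end [[0.41397163 0.05263893]
 [0.48309052 0.04295299]
 [0.49144236 0.03988942]]
```

carry_out([
  [-12,10,4],
  [-24,20,8],
  [-36,30,12],
  [-48,40,16],
  [-60,60,20],
  [-72,80,24],
  [-82,100,28],
  [-82,130,28],
], turn=[-10,-20,-30,-40,-50,-60,-70,-79], gripper=[0,0,0,0,0,0,0,0])

```text
time: 3.2
tcp_pos: [0.5578, 0.0985, 0.121]
eef_rot: [0.704, -0.704, 0.064, -0.066]
contact_force: [0.8, 0.1, -0.2]
width: 0.0426
```

Run:
```python
from h import *
s=state();print(s["tcp_pos"],s["q"]);print(np.round(rot(s),3))
c=camera("scene");zoom(c["pixels"],190,150,340,270,5,"s2.png")
c=camera("top");zoom(c["pixels"],220,120,360,270,4,"t2.png")
```

```text
[0.55782223 0.09850508 0.1209863 ] [-0.09662993  0.67165382 -0.22013892  2.07348009  0.33583865  0.42684185
 -0.7609906 ]
[[ 0.983  0.003  0.183]
 [-0.183  0.     0.983]
 [ 0.003 -1.     0.001]]
```

View pics/s2.png

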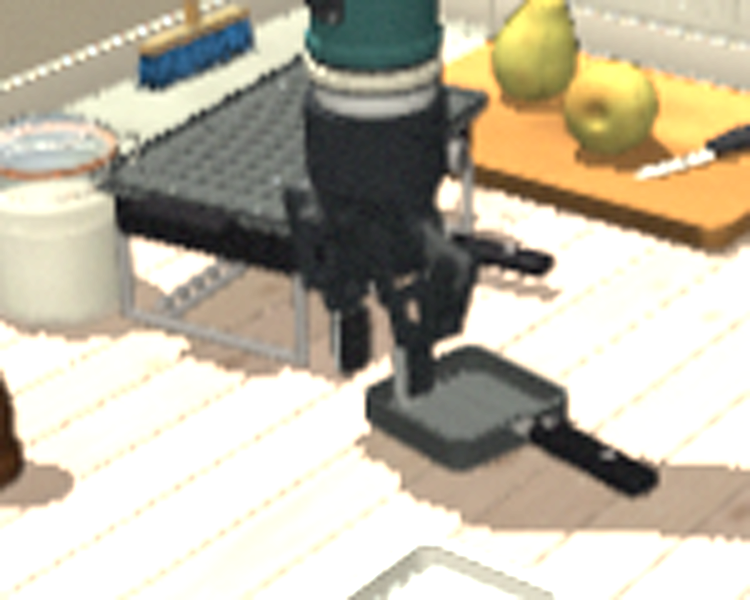

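View pics/t2.png

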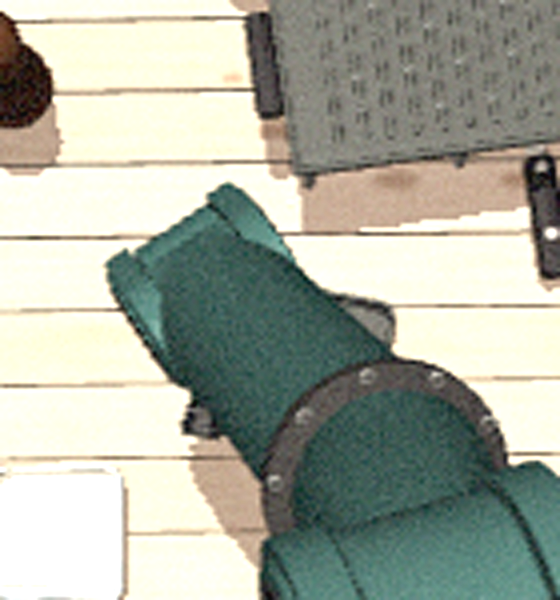

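Run:
```python
from h import *
s=state();Rm=rot(s);c=camera("scene")
for t in (.06,.0726,.0856):
  for sx in (-.021,-.0355,.021,.0355):
    for sz in (-.011,.011):
      p=proj(c,s["tcp_pos"]+Rm@[sx,t,sz])[0];print(t,sx,sz,np.round((p-[190,150])*5))
```

```text
0.06 -0.021 -0.011 [428. 374.]
0.06 -0.021 0.011 [398. 388.]
0.06 -0.0355 -0.011 [446. 384.]
0.06 -0.0355 0.011 [416. 397.]
0.06 0.021 -0.011 [378. 348.]
0.06 0.021 0.011 [348. 361.]
0.06 0.0355 -0.011 [361. 340.]
0.06 0.0355 0.011 [331. 353.]
0.0726 -0.021 -0.011 [428. 394.]
0.0726 -0.021 0.011 [398. 408.]
0.0726 -0.0355 -0.011 [446. 404.]
0.0726 -0.0355 0.011 [416. 418.]
0.0726 0.021 -0.011 [378. 368.]
0.0726 0.021 0.011 [349. 381.]
0.0726 0.0355 -0.011 [362. 359.]
0.0726 0.0355 0.011 [332. 372.]
0.0856 -0.021 -0.011 [429. 415.]
0.0856 -0.021 0.011 [399. 429.]
0.0856 -0.0355 -0.011 [447. 424.]
0.0856 -0.0355 0.011 [417. 439.]
0.0856 0.021 -0.011 [379. 388.]
0.0856 0.021 0.011 [349. 402.]
0.0856 0.0355 -0.011 [362. 379.]
0.0856 0.0355 0.011 [333. 393.]
```

carry_out([
  [0,20,0],
  [0,35,0],
  [0,43,0],
  [0,43,-5],
  [0,43,-10],
  [0,43,-14],
  [0,43,-18],
  [0,43,-18],
], turn=[0,0,0,0,0,0,0,0], gripper=[0,0,0,0,0,0,0,0])

```text
time: 4.35
tcp_pos: [0.5534, 0.0816, 0.0782]
eef_rot: [-0.704, 0.704, -0.066, 0.066]
contact_force: [-0.0, -0.0, -0.1]
width: 0.0425
```

Run:
```python
from h import *
s=state();print(s["time"],s["tcp_pos"],s["contact_force"]);print(np.round(rot(s),3))
c=camera("scene");zoom(c["pixels"],190,150,340,270,5,"s3.png")
```

```text
4.35 [0.55337339 0.08161878 0.07815278] [-0.03463207 -0.04288416 -0.07540476]
[[ 0.982  0.     0.186]
 [-0.186 -0.     0.982]
 [ 0.    -1.    -0.   ]]
```

View pics/s3.png

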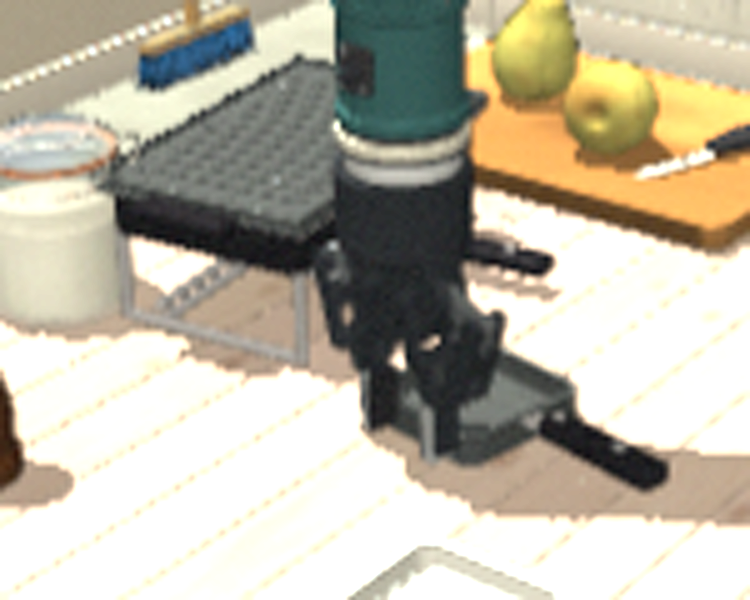

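carry_out([
  [0,0,-5],
  [0,0,-10],
  [-1,0,-15],
  [-1,0,-20],
  [-2,0,-25],
  [-2,0,-30],
  [-3,0,-35],
  [-3,0,-35],
], turn=[-1,-2.5,-4,-5.5,-7,-8.5,-10,-10], gripper=[0,0,0,0,0,0,0,0])

```text
time: 5.4
tcp_pos: [0.5434, 0.047, 0.0778]
eef_rot: [-0.707, 0.708, -0.005, 0.004]
contact_force: [0.2, 0.9, -0.2]
width: 0.0429
```

Run:
```python
from h import *
s=state();print(s["time"],s["tcp_pos"],s["contact_force"]);print(np.round(rot(s),3))
c=camera("scene");zoom(c["pixels"],190,150,340,270,5,"s4.png")
```

```text
5.4 [0.54339502 0.04696689 0.0777616 ] [ 0.23793416  0.85603938 -0.20496326]
[[ 1.    -0.001  0.013]
 [-0.013 -0.001  1.   ]
 [-0.001 -1.    -0.001]]
```

View pics/s4.png

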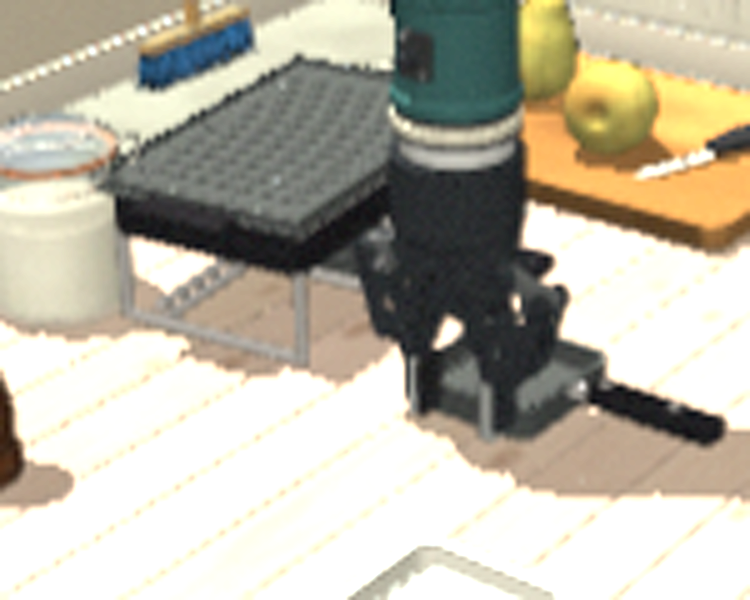

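carry_out([
  [0,0,-5],
  [0,0,-10],
  [-1,0,-15],
  [-2,0,-20],
  [-3,0,-26],
  [-3,0,-26],
], turn=[-1.5,-3,-4.5,-6,-8,-8], gripper=[0,0,0,0,0,0])

```text
time: 6.2
tcp_pos: [0.5403, 0.0211, 0.0779]
eef_rot: [-0.705, 0.706, 0.045, -0.045]
contact_force: [-0.7, 0.2, -0.4]
width: 0.0424
```

carry_out([
  [0,0,10],
  [0,-10,25],
  [0,-50,45],
  [0,-100,50],
  [0,-150,50],
  [0,-150,50],
], turn=[0,10,20,30,40,50], gripper=[0,0,0,0,0,0])

```text
time: 6.95
tcp_pos: [0.5362, 0.0737, 0.232]
eef_rot: [0.66, -0.656, 0.256, -0.261]
contact_force: [0.9, -0.0, 0.0]
width: 0.0427
```

Run:
```python
from h import *
s=state();print(s["time"],s["tcp_pos"],s["contact_force"]);print(np.round(rot(s),3))
```

```text
6.95 [0.53621886 0.07373721 0.23204556] [ 0.88429601 -0.00236504  0.00114866]
[[ 0.732  0.009  0.681]
 [-0.681  0.002  0.732]
 [ 0.005 -1.     0.008]]
```

carry_out([
  [18,-5,-21],
  [36,-10,-42],
  [54,-15,-63],
  [70,-20,-84],
  [70,-20,-84],
], turn=[10,20,30,40,40], gripper=[0,0,0,0,0])

```text
time: 7.58
tcp_pos: [0.5283, -0.0386, 0.2483]
eef_rot: [-0.53, 0.531, -0.467, 0.468]
contact_force: [0.1, 0.3, 0.3]
width: 0.0427
```

Run:
```python
from h import *
s=state();c=camera("wrist");im=c["pixels"];np.save("w2.npy",im)
print(s["time"],s["tcp_pos"],s["eef_rot"]);print(np.round(rot(s),3))
zoom(im,170,0,420,180,3,"w2z.png")
c=camera("top");zoom(c["pixels"],260,140,380,290,4,"t3.png")
```

```text
7.575 [ 0.52833954 -0.03856945  0.24825343] [-0.53016214  0.53054074 -0.46728335  0.46808215]
[[ 0.125  0.     0.992]
 [-0.992 -0.001  0.125]
 [ 0.001 -1.     0.   ]]
```

View pics/w2z.png

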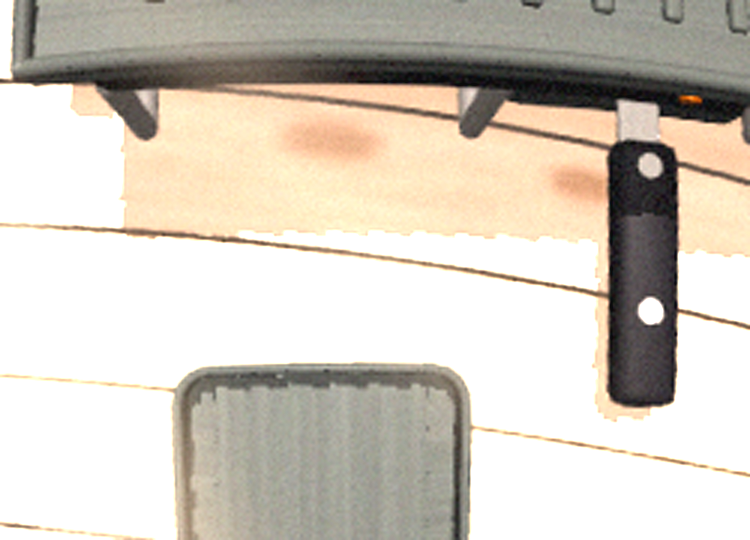

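View pics/t3.png

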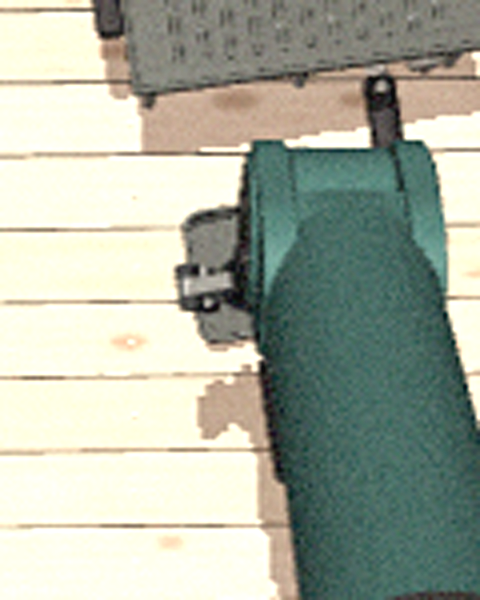

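The wrist close-up shows the pan squarely below the gap. In the zoom (x3, origin 170,0), the mouth rod feet are at (148,130) and (469,128), and the tray nose spans (176..470, 365).

Run:
```python
from h import *
s=state();c=camera("wrist");im=np.load("w2.npy");Rm=rot(s)
def zp(x,y):return [170+(x-1)/3,(y-1)/3]
def T(W):return (np.atleast_2d(W)-s["tcp_pos"])@Rm*1000
P=wcast(c,s,[zp(148,129),zp(469,127)],.003);print("posts",P[:,:2],T(P)[:,[0,2]])
d=P[1]-P[0];print(np.hypot(*d[:2]),np.degrees(np.arctan2(d[0],-d[1])),P.mean(0))
Q=wcast(c,s,[zp(174,420),zp(176,520),zp(471,420),zp(470,520),zp(230,366),zp(420,364)],.018);print(T(Q)[:,[0,2]])
print("parked", T(wcast(c,s,[zp(608,380),zp(677,380),zp(642,405),zp(609,200),zp(677,200)],.024))[:,[0,2]])
cv2.imwrite("pics/w2f.png",cv2.convertScaleAbs(im[:,:,::-1],alpha=1.8))
```

```text
posts [[ 0.67059137  0.03870791]
 [ 0.68409722 -0.06293912]] [[-55.33863663 150.48262852]
 [ 47.201604   150.62966277]]
0.10254036741983324 7.5685632366229605 [ 0.6773443 -0.0121156  0.003    ]
[[-45.0137887   54.88064087]
 [-45.16628851  23.58278046]
 [ 46.09487882  54.91559369]
 [ 46.58354112  23.63681544]
 [-27.52396952  71.19025044]
 [ 30.12899631  71.85019562]]
parked [[ 87.67434011  69.0627176 ]
 [110.41222834  70.36785502]
 [ 99.04449756  61.88605008]
 [ 87.27265156 125.18527098]
 [109.52554023 127.35920639]]
```

View pics/w2f.png

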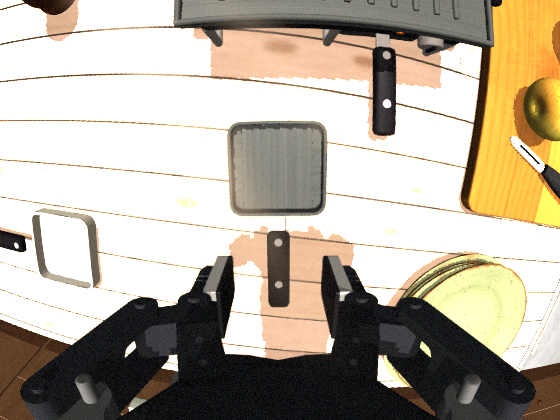

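Run:
```python
from h import *
c=camera("scene");np.save("s5.npy",c["pixels"]);zoom(c["pixels"],210,165,330,255,6,"s5.png")
```

```text
(no output)
```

View pics/s5.png

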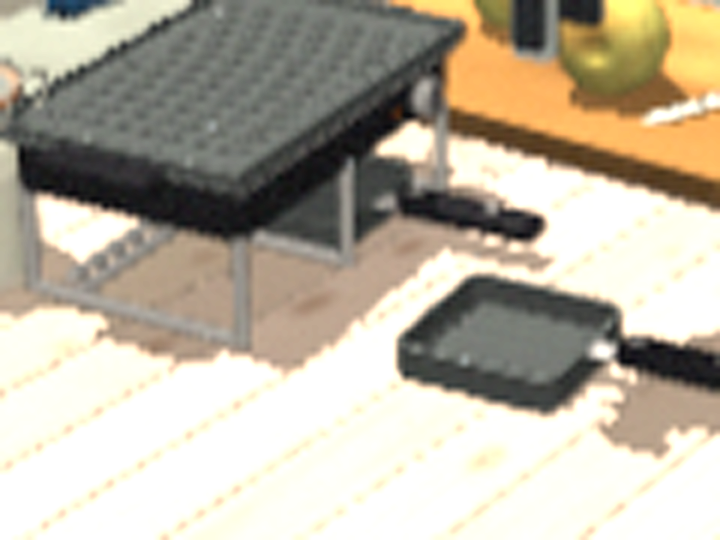

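Run:
```python
from h import *
c=camera("scene")
def sp(x,y):return [210+(x-2.5)/6,165+(y-2.5)/6]
a=np.radians(7.5);u=np.array([np.cos(a),np.sin(a)]);n=np.array([-u[1],u[0]])
def L(name,pts,z):
    W=cast(c,[sp(*p) for p in pts],z)[:,:2];print(name,np.round(np.c_[W@u,W@n]*1000,1).tolist(),np.round(W,4).tolist())
L("left rod axis line",[(35,284),(100,302),(180,324),(240,341)],.004)
L("mid rod ",[(265,237),(345,259)],.004)
L("pan left bottom",[(415,382),(460,392),(500,400),(535,407)],0)
L("pan left top rim",[(415,355),(460,366),(500,375),(535,383)],.018)
L("pan right top rim",[(495,277),(550,287),(600,298)],.018)
L("knob",[(425,97)],.08)
```

```text
left rod axis line [[799.6, -49.8], [757.0, -49.2], [706.3, -48.5], [669.1, -47.6]] [[0.7992, 0.055], [0.7569, 0.0501], [0.7066, 0.0441], [0.6696, 0.0401]]
mid rod  [[721.7, -155.3], [669.2, -152.8]] [[0.7358, -0.0598], [0.6835, -0.0641]]
pan left bottom [[573.6, -58.7], [549.2, -60.4], [528.3, -62.7], [510.1, -64.7]] [[0.5764, 0.0166], [0.5524, 0.0118], [0.5319, 0.0068], [0.5142, 0.0025]]
pan left top rim [[571.0, -54.4], [546.3, -55.1], [525.0, -56.3], [506.6, -57.2]] [[0.5732, 0.0206], [0.5488, 0.0167], [0.5279, 0.0127], [0.5097, 0.0094]]
pan right top rim [[575.4, -147.5], [545.2, -150.8], [517.3, -151.8]] [[0.5897, -0.0711], [0.5602, -0.0783], [0.5326, -0.083]]
knob [[651.8, -211.4]] [[0.6738, -0.1246]]
```

carry_out([
  [8,0,2],
  [16,0,4],
  [24,0,6],
  [32,10,8],
  [40,20,10],
  [50,40,13],
  [60,60,16],
  [66,80,19],
], turn=[-10,-20,-30,-40,-50,-60,-70,-80], gripper=[0.4,0.4,0.4,0.4,0.4,0.4,0.4,0.4])

```text
time: 8.82
tcp_pos: [0.5562, -0.0999, 0.1672]
eef_rot: [0.707, -0.707, 0.014, -0.014]
contact_force: [-0.2, -0.2, -0.6]
width: 0.0256
```

carry_out([
  [0,10,0],
  [0,20,0],
  [0,20,0],
], turn=[-10,-10,-10], gripper=[0.4,0.4,0.4])

```text
time: 9.2
tcp_pos: [0.5555, -0.0998, 0.1472]
eef_rot: [0.706, -0.705, -0.044, 0.045]
contact_force: [-0.0, 0.1, -0.6]
width: 0.0255
```

Run:
```python
from h import *
s=state();print(s["time"],s["tcp_pos"],s["contact_force"],s["q"]);Rm=rot(s);print(np.round(Rm,3))
print("to start (tool mm)",np.round((np.array([.555,-.102,.078])-s["tcp_pos"])@Rm*1000,1))
```

```text
9.2 [ 0.55546957 -0.09976164  0.14717473] [-0.00557994  0.10153732 -0.6160654 ] [ 0.33005684  0.63757421 -0.32242814  2.06471294  0.4031063   0.50029928
 -0.16462244]
[[ 0.992 -0.001 -0.126]
 [ 0.126  0.001  0.992]
 [-0.001 -1.     0.001]]
to start (tool mm) [-0.7 69.2 -2.2]
```

carry_out([
  [0,30,-2],
  [0,55,-2],
  [0,67,-2],
  [0,67,1],
  [0,67,4],
  [0,67,7],
  [0,67,10],
  [0,67,10],
], turn=[0,0,0,0,0,0,0,0], gripper=[0.4,0.4,0.4,0.4,0.4,0.4,0.4,0.4])

```text
time: 10.2
tcp_pos: [0.5548, -0.0906, 0.0813]
eef_rot: [-0.706, 0.706, 0.045, -0.045]
contact_force: [-0.0, -1.5, 1.2]
width: 0.0256
```

carry_out([
  [0,0,-6],
  [0,-15,-10],
  [0,-60,-10],
  [0,-110,-10],
  [0,-165,-10],
], turn=[0,0,10,20,30], gripper=[0.4,0.4,0.4,0,0])

```text
time: 10.82
tcp_pos: [0.5552, -0.1007, 0.2479]
eef_rot: [0.693, -0.693, 0.142, -0.141]
contact_force: [1.3, -0.4, 0.1]
width: 0.0426
```

Run:
```python
from h import *
s=state();print(s["time"],s["tcp_pos"],s["contact_force"],s["q"]);Rm=rot(s);print(np.round(Rm,3))
print("to view (tool mm)",np.round((np.array([.53,-.035,.25])-s["tcp_pos"])@Rm*1000,1))
```

```text
10.825 [ 0.55519681 -0.10065695  0.24787346] [ 1.27869946 -0.35299128  0.11402106] [ 0.28607048  0.47440237 -0.25129208  2.0130816   0.18104821  0.67561618
 -0.48290498]
[[ 0.92  -0.001  0.392]
 [-0.392  0.001  0.92 ]
 [-0.001 -1.     0.001]]
to view (tool mm) [-48.9  -2.   50.5]
```

carry_out([
  [-8,0,8],
  [-16,0,16],
  [-24,0,24],
  [-32,0,34],
  [-40,-2,42],
  [-49,-2,50],
  [-49,-2,50],
], turn=[10,20,30,40,50,59.4,59.4], gripper=[0,0,0,0,0,0,0])

```text
time: 11.7
tcp_pos: [0.5294, -0.0344, 0.2485]
eef_rot: [0.534, -0.534, 0.464, -0.463]
contact_force: [-0.1, -1.2, -0.4]
width: 0.0424
```

Run:
```python
from h import *
s=state();c=camera("wrist");im=c["pixels"];np.save("w3.npy",im)
print(s["time"],s["tcp_pos"],s["eef_rot"]);print(np.round(rot(s),3))
zoom(im,170,0,420,200,3,"w3z.png")
```

```text
11.7 [ 0.52941278 -0.03441908  0.24851066] [ 0.53424756 -0.53389622  0.46357615 -0.46328342]
[[ 0.141  0.     0.99 ]
 [-0.99   0.001  0.141]
 [-0.001 -1.     0.   ]]
```

View pics/w3z.png

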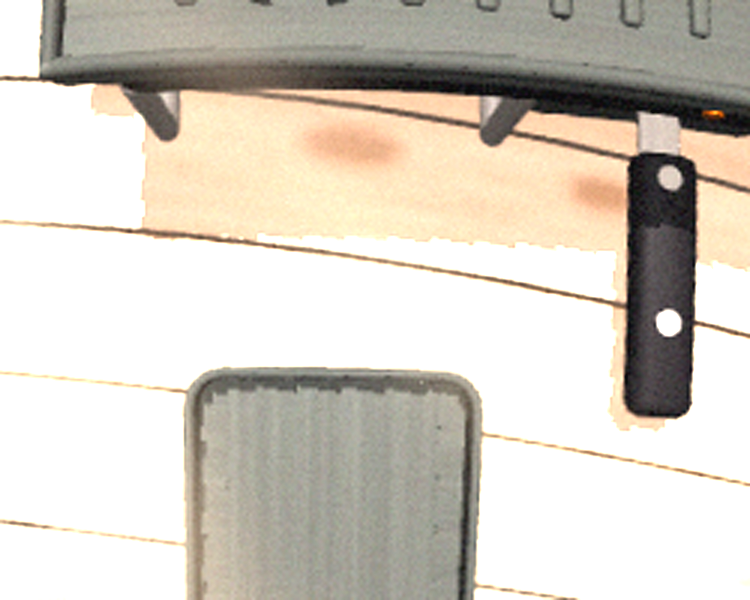

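```bash
cat > m.py <<'E'
from h import *
def edges(im,c,s,ox,oy,k,posts,left,right,nose,hl=None):
    Rm=rot(s)
    zp=lambda p:[ox+(p[0]-1)/k,oy+(p[1]-1)/k]
    T=lambda P,z:((wcast(c,s,[zp(p) for p in P],z)-s["tcp_pos"])@Rm*1000)[:,[0,2]]
    for nme,P,z in (("posts",posts,.003),("left",left,.018),("right",right,.018),("nose",nose,.018)):
        print(nme,np.round(T(P,z),1).tolist())
    if hl: print("handle",np.round(T(hl,.024),1).tolist())
E
python3 - <<'E'
from m import *
s=state();c=camera("wrist");im=np.load("w3.npy")
cv2.imwrite("pics/w3f.png",cv2.convertScaleAbs(im[:,:,::-1],alpha=1.8))
edges(im,c,s,170,0,3,[(168,133),(492,139)],[(185,420),(187,540)],[(482,420),(476,560)],[(240,368),(430,372)],[(626,380),(692,385)])
# automatic subpixel check of side edges along rows
g=im.max(2).astype(float)
for r in (140,160,180,195):
    row=g[r,215:345];d=np.where(row<120)[0];print(r,215+d.min(),215+d.max())
E
```

```text
posts [[-48.9, 148.9], [54.7, 147.1]]
left [[-41.7, 54.8], [-41.9, 17.1]]
right [[49.6, 55.0], [49.0, 10.8]]
nose [[-24.5, 70.5], [33.3, 69.4]]
handle [[93.7, 69.4], [115.8, 69.1]]
140 231 330
160 232 329
180 220 328
195 232 333
```

View pics/w3f.png

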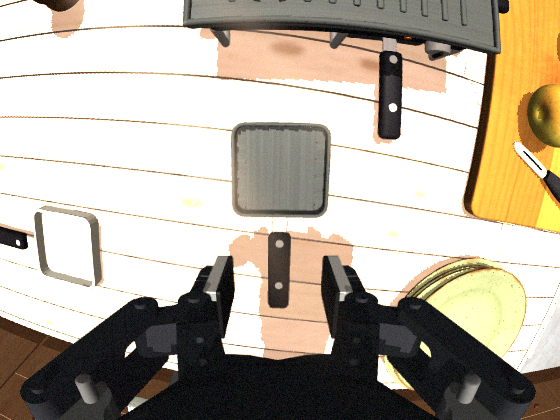

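carry_out([
  [3,20,-20],
  [3,60,-42],
  [3,110,-42],
  [3,150,-42],
  [3,170,-42],
  [3,170,-42],
], turn=[0.8,0.8,0.8,0.8,0.8,0.8], gripper=[0,0,0,0,0,0])

```text
time: 12.55
tcp_pos: [0.4884, -0.0448, 0.0767]
eef_rot: [-0.53, 0.531, -0.469, 0.467]
contact_force: [-0.2, 1.0, 0.6]
width: 0.0432
```

Run:
```python
from h import *
s=state();c=camera("wrist");im=c["pixels"]
print(s["time"],s["tcp_pos"],s["contact_force"]);print(np.round(rot(s),3))
cv2.imwrite("pics/w4f.png",cv2.convertScaleAbs(im[:,:,::-1],alpha=1.8))
c=camera("scene");zoom(c["pixels"],210,165,350,265,5,"s6.png")
```

```text
12.55 [ 0.48837891 -0.0448133   0.07665402] [-0.18690341  0.96039612  0.59203979]
[[ 0.124 -0.003  0.992]
 [-0.992  0.     0.124]
 [-0.001 -1.    -0.003]]
```

View pics/w4f.png

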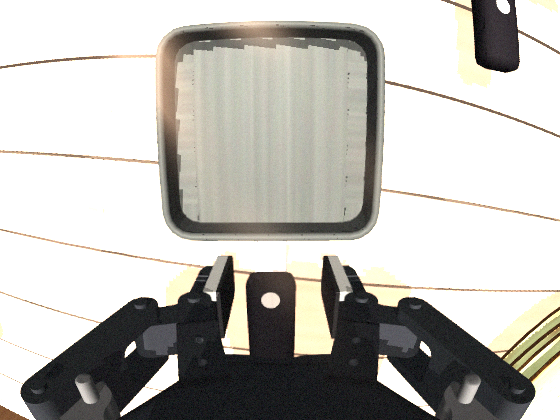

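View pics/s6.png

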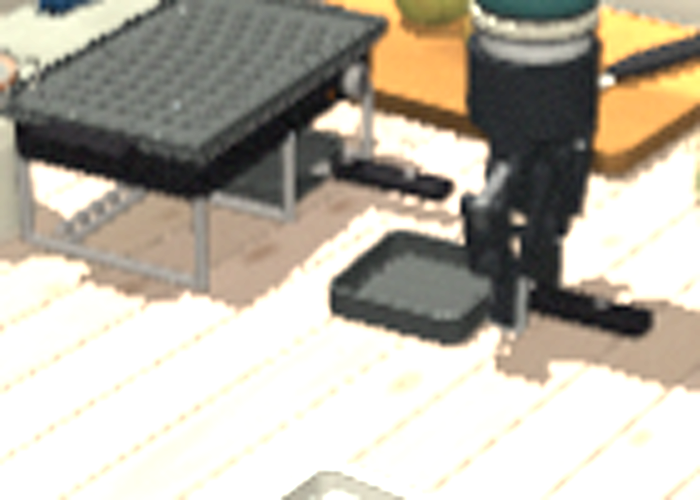

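carry_out([
  [0,0,4],
  [0,0,8],
  [0,0,12],
  [0,0,17],
  [-0.5,0,22],
  [-0.5,0,27],
  [-1,0,32],
  [-1,0,32],
], turn=[0,0,0,0,0,0,0,0], gripper=[0,0,0,0,0,0,0,0])

```text
time: 13.65
tcp_pos: [0.5218, -0.0389, 0.0779]
eef_rot: [0.531, -0.529, 0.467, -0.469]
contact_force: [-0.2, 0.1, 0.1]
width: 0.0428
```

Run:
```python
from h import *
s=state();c=camera("wrist");im=c["pixels"]
print(s["time"],s["tcp_pos"],s["contact_force"]);print(np.round(rot(s),3))
cv2.imwrite("pics/w5f.png",cv2.convertScaleAbs(im[:,:,::-1],alpha=1.8))
```

```text
13.65 [ 0.52179607 -0.03889887  0.07790046] [-0.24835925  0.10897277  0.12155052]
[[ 0.124  0.003  0.992]
 [-0.992  0.     0.124]
 [ 0.    -1.     0.003]]
```

View pics/w5f.png

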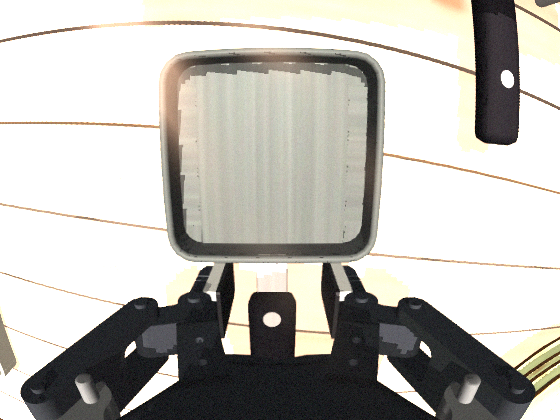

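carry_out([
  [0,0,5],
  [-0.5,0,11],
  [-0.5,0,17],
  [-1,0,23],
  [-1,0,29],
  [-1.5,0,35],
  [-1.5,0,41],
  [-1.5,0,41],
], turn=[0,0,0,0,0,0,0,0], gripper=[0,0,0,0,0,0,0,0])

```text
time: 14.7
tcp_pos: [0.5622, -0.0324, 0.078]
eef_rot: [0.531, -0.529, 0.467, -0.469]
contact_force: [0.0, 0.8, 0.2]
width: 0.0424
```

Run:
```python
from h import *
s=state();c=camera("wrist");im=c["pixels"];np.save("w6.npy",im)
print(s["time"],s["tcp_pos"],s["contact_force"]);print(np.round(rot(s),3))
cv2.imwrite("pics/w6f.png",cv2.convertScaleAbs(im[:,:,::-1],alpha=1.8))
c=camera("scene");zoom(c["pixels"],210,165,350,265,5,"s7.png");np.save("s7.npy",c["pixels"])
c=camera("top");zoom(c["pixels"],260,140,380,290,4,"t7.png")
```

```text
14.7 [ 0.5621592  -0.03239664  0.07800919] [0.00186177 0.7835224  0.23324277]
[[ 0.124  0.002  0.992]
 [-0.992  0.     0.124]
 [ 0.    -1.     0.002]]
```

View pics/w6f.png

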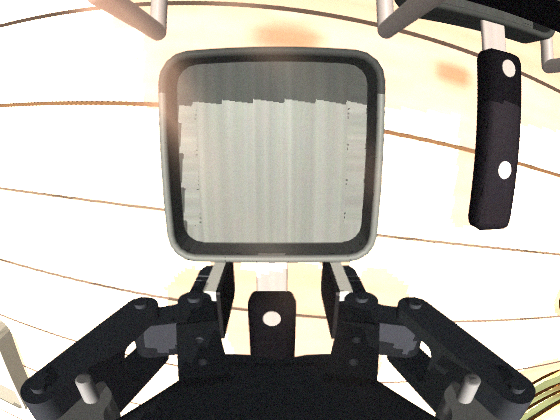

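View pics/s7.png

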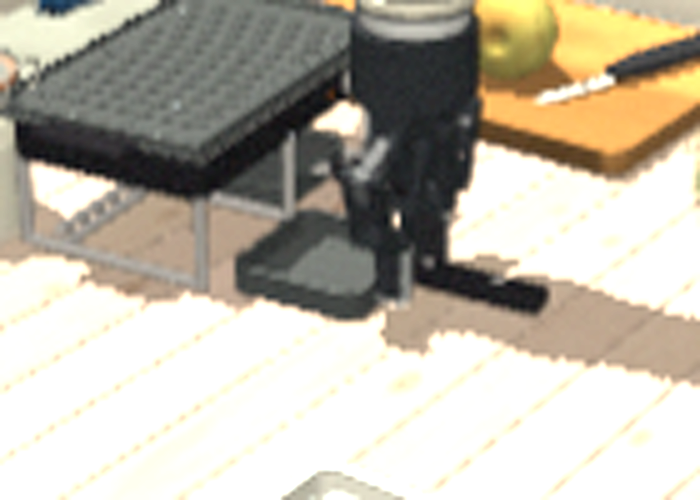

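The rods' feet now show at (158,32) and (386,31) in the wrist view, with the tray between x=160 and x=384 just before them.

Run:
```python
from m import *
im=np.load("w6.npy");zoom(im,140,0,410,120,2.8,"w6z.png") if 0 else zoom(im,140,0,410,130,2,"w6z.png")
s=state();c=camera("wrist")
edges(im,c,s,0,0,1,[(157,33),(388,31)],[(160,100),(162,150),(166,200)],[(384.5,100),(383,150),(379,200)],[(220,48),(320,47)],[(470,220),(510,220)])
g=cv2.GaussianBlur(im.max(2).astype(float),(3,3),0)
```

```text
posts [[-54.9, 116.2], [50.6, 116.4]]
left [[-47.5, 82.5], [-47.3, 61.7], [-47.0, 40.3]]
right [[43.7, 82.1], [43.7, 61.5], [43.3, 40.3]]
nose [[-22.2, 102.3], [17.2, 102.4]]
handle [[87.2, 33.1], [112.4, 32.9]]
```

View pics/w6z.png

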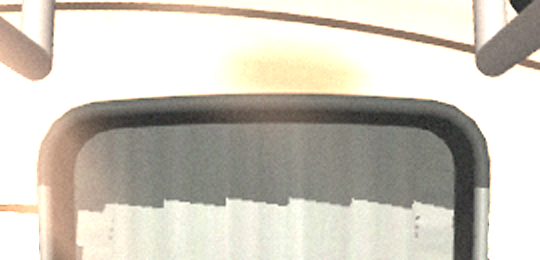

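carry_out([
  [0,0,4],
  [0,0,8],
  [-0.5,0,12],
  [-0.5,0,16],
  [-0.5,0,16],
], turn=[0,0,0,0,0], gripper=[0,0,0,0,0])

```text
time: 15.52
tcp_pos: [0.5778, -0.0299, 0.078]
eef_rot: [0.531, -0.529, 0.468, -0.469]
contact_force: [-0.3, 0.1, 0.4]
width: 0.0423
```

Run:
```python
from h import *
s=state();c=camera("wrist");im=c["pixels"];np.save("w7.npy",im)
print(s["time"],s["tcp_pos"],s["contact_force"]);print(np.round(rot(s),3))
cv2.imwrite("pics/w7f.png",cv2.convertScaleAbs(im[:,:,::-1],alpha=1.8))
```

```text
15.525 [ 0.57784705 -0.02992295  0.07795329] [-0.2791022   0.11687644  0.37779992]
[[ 0.124  0.002  0.992]
 [-0.992  0.     0.124]
 [ 0.    -1.     0.002]]
```

View pics/w7f.png

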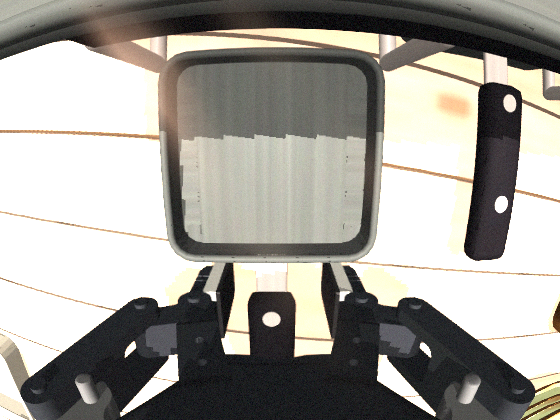

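Run:
```python
from h import *
im=np.load("w7.npy");zoom(im,130,20,420,120,2.6,"w7z.png")
```

```text
(no output)
```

View pics/w7z.png

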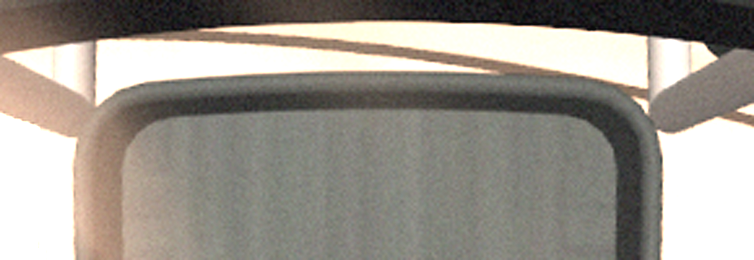

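Run:
```python
from m import *
s=state();c=camera("wrist")
edges(None,c,s,130,20,2.6,[(96,75),(96,50),(650,75),(649,50)],[(76,200),(75,170)],[(660,200),(661,170)],[(200,76),(500,74)])
```

```text
posts [[-49.4, 107.4], [-49.6, 112.1], [46.9, 107.0], [46.8, 111.6]]
left [[-47.5, 83.6], [-47.7, 88.4]]
right [[43.7, 83.1], [43.8, 88.0]]
nose [[-27.3, 101.9], [18.3, 101.6]]
```

carry_out([
  [0,0,4],
  [0.5,0,8],
  [0.5,0,12],
  [0.5,0,15],
  [0.5,0,15],
], turn=[0,0,0,0,0], gripper=[0,0,0,0,0])

```text
time: 16.25
tcp_pos: [0.5926, -0.0287, 0.0779]
eef_rot: [0.53, -0.53, 0.468, -0.469]
contact_force: [-0.7, -0.6, 1.0]
width: 0.0429
```

Run:
```python
from h import *
s=state();c=camera("wrist");im=c["pixels"];np.save("w8.npy",im)
print(s["time"],s["tcp_pos"],s["contact_force"]);print(np.round(rot(s),3))
cv2.imwrite("pics/w8f.png",cv2.convertScaleAbs(im[:,:,::-1],alpha=1.8))
c=camera("scene");zoom(c["pixels"],210,145,350,245,5,"s8.png")
```

```text
16.25 [ 0.59258237 -0.0286992   0.07794481] [-0.74849429 -0.63308515  1.00782547]
[[ 0.123  0.002  0.992]
 [-0.992  0.     0.123]
 [ 0.    -1.     0.002]]
```

View pics/w8f.png

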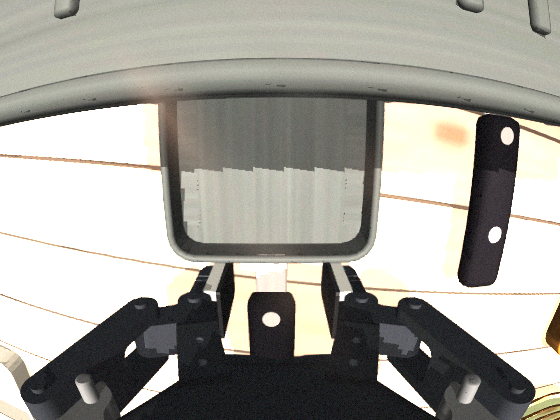

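View pics/s8.png

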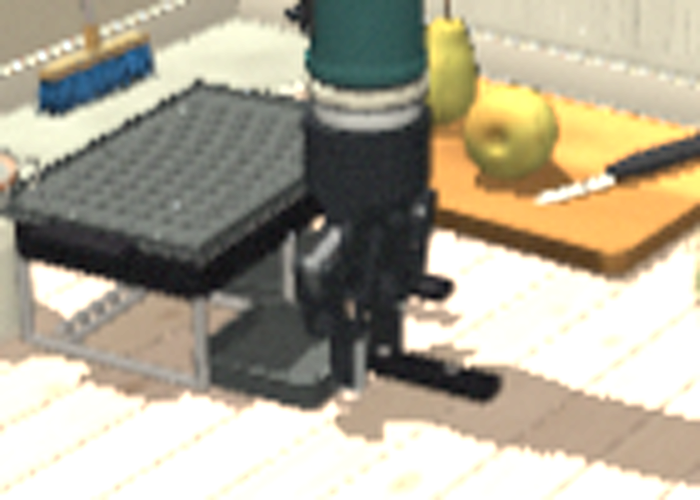

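carry_out([
  [0,0,4],
  [0,0,8],
  [0,0,12],
  [0,0,12],
  [0,0,6],
  [0,0,-12],
  [0,-50,-30],
  [0,-90,-60],
], turn=[0,0,0,0,0,0,0,0], gripper=[0,0,0,0,0,0,0,0])

```text
time: 17.35
tcp_pos: [0.5324, -0.0362, 0.1689]
eef_rot: [0.53, -0.53, 0.468, -0.469]
contact_force: [0.2, -1.2, -0.0]
width: 0.0428
```

Run:
```python
from h import *
s=state();print(s["time"],s["tcp_pos"],s["contact_force"]);Rm=rot(s)
c=camera("scene");zoom(c["pixels"],210,145,350,245,5,"s9.png")
c=camera("wrist");im=c["pixels"];np.save("w9.npy",im)
cv2.imwrite("pics/w9f.png",cv2.convertScaleAbs(im[:,:,::-1],alpha=1.8))
```

```text
17.35 [ 0.53242934 -0.03616214  0.16890611] [ 0.21608475 -1.22878533 -0.02919147]
```

View pics/s9.png

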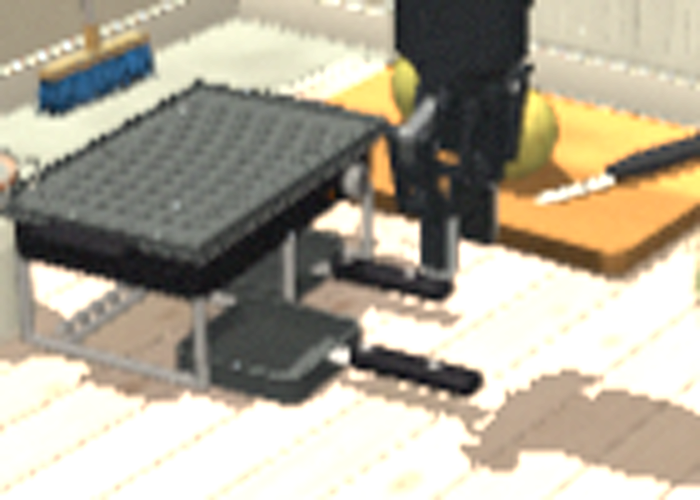

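View pics/w9f.png

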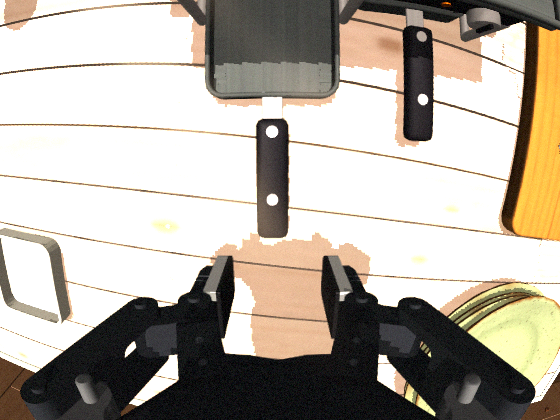

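Run:
```python
from m import *
s=state();c=camera("wrist");Rm=rot(s);print(np.round(Rm,3),s["tcp_pos"])
T=lambda P,z:((wcast(c,s,P,z)-s["tcp_pos"])@Rm*1000)[:,[0,2]]
print("handle end top edge",T([(272,236),(258,234),(287,234)],.025))
print("handle sides",T([(257.5,140),(287.5,140),(257,220),(288,220)],.022))
print("tray rear sides",T([(207,80),(341,80),(230,97),(320,95)],.018))
print("rear wall",T([(275,99)],.018))
```

```text
[[ 0.122  0.002  0.993]
 [-0.993 -0.     0.122]
 [ 0.001 -1.     0.002]] [ 0.52985508 -0.03712595  0.17094346]
handle end top edge [[ -2.98007357  -7.80796069]
 [-12.83539047  -6.32847394]
 [  7.57968979  -6.30738127]]
handle sides [[-12.48654041  58.92160381]
 [  7.53213628  58.88472244]
 [-13.54576693   3.0602494 ]
 [  8.27795503   3.07293206]]
tray rear sides [[-47.11446244 101.20753626]
 [ 43.92197597 100.98400251]
 [-31.24034512  88.60649905]
 [ 29.51597578  89.90936074]]
rear wall [[-0.8286206  86.69219584]]
```

carry_out([
  [0,0,-40],
  [0,20,-72],
  [0,40,-72],
  [0,60,-72],
  [0,60,-72],
], turn=[0,0,0,0,0], gripper=[1,1,1,1,1])

```text
time: 18.12
tcp_pos: [0.4604, -0.0448, 0.1061]
eef_rot: [-0.529, 0.531, -0.469, 0.467]
contact_force: [0.4, 0.2, 0.7]
width: 0.0001
```

Run:
```python
from h import *
s=state();print(s["time"],s["tcp_pos"],s["contact_force"],s["width"]);Rm=rot(s)
c=camera("scene");zoom(c["pixels"],240,145,380,245,5,"s10.png")
for t in (.0726,.080,.0856):
    print(t,[np.round((proj(c,s["tcp_pos"]+Rm@[x,t,z])[0]-[240,145])*5).tolist() for x,z in ((-.008,-.011),(-.008,.011),(.008,-.011),(.008,.011))])
im=camera("wrist")["pixels"]
cv2.imwrite("pics/w10f.png",cv2.convertScaleAbs(im[:,:,::-1],alpha=1.8))
```

```text
18.125 [ 0.46043428 -0.04483643  0.10608177] [0.35038849 0.16333694 0.67626953] 0.00010883777957718716
0.0726 [[430.0, 391.0], [395.0, 382.0], [441.0, 379.0], [406.0, 371.0]]
0.08 [[429.0, 402.0], [394.0, 394.0], [440.0, 391.0], [406.0, 382.0]]
0.0856 [[429.0, 411.0], [394.0, 402.0], [440.0, 399.0], [405.0, 391.0]]
```

View pics/s10.png

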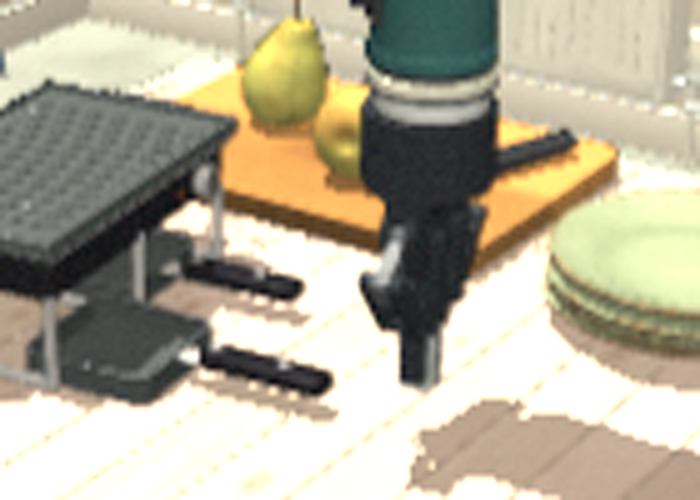

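View pics/w10f.png

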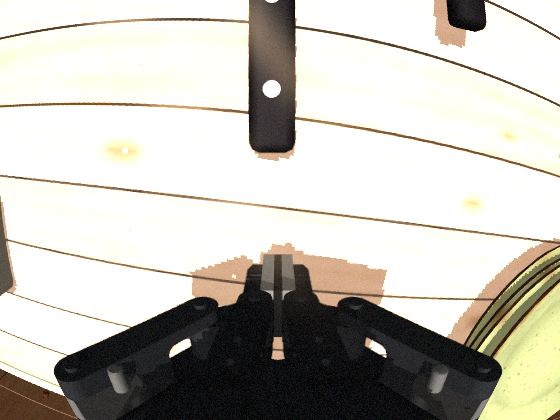

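carry_out([
  [-2.5,12,10],
  [-2.5,24,25],
  [-2.5,24,38],
  [-2.5,24,46],
  [-2.5,24,51],
  [-2.5,24,56],
  [-2.5,24,61],
  [-2.5,24,61],
], turn=[0,0,0,0,0,0,0,0], gripper=[1,1,1,1,1,1,1,1])

```text
time: 19.23
tcp_pos: [0.5216, -0.035, 0.0841]
eef_rot: [0.53, -0.53, 0.468, -0.468]
contact_force: [-0.9, 0.4, -0.4]
width: 0.0004
```

Run:
```python
from h import *
s=state();print(s["time"],s["tcp_pos"],s["contact_force"],s["width"]);Rm=rot(s);print(np.round(Rm,3))
c=camera("scene");zoom(c["pixels"],210,145,350,245,5,"s11.png")
im=camera("wrist")["pixels"]
cv2.imwrite("pics/w11f.png",cv2.convertScaleAbs(im[:,:,::-1],alpha=1.8))
```

```text
19.225 [ 0.52159801 -0.03500256  0.08407333] [-0.88715616  0.41379349 -0.39495683] 0.00039285061777549974
[[ 0.123  0.001  0.992]
 [-0.992  0.     0.123]
 [ 0.    -1.     0.001]]
```

View pics/s11.png

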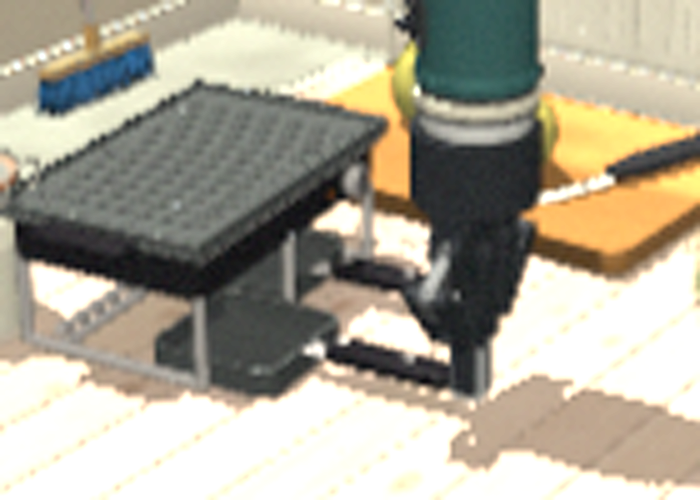

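View pics/w11f.png

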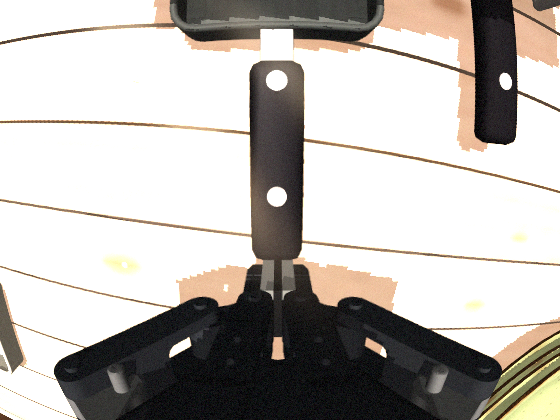

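carry_out([
  [0,0,5],
  [0,0,10],
  [0,0,15],
  [0,0,20],
  [0,0,25],
  [0,0,30],
  [0,0,35],
  [0,0,35],
], turn=[0,0,0,0,0,0,0,0], gripper=[1,1,1,1,1,1,1,1])

```text
time: 20.32
tcp_pos: [0.5569, -0.0306, 0.084]
eef_rot: [0.531, -0.529, 0.467, -0.469]
contact_force: [0.2, 0.1, -0.7]
width: 0.0002
```

Run:
```python
from h import *
s=state();print(s["time"],s["tcp_pos"],s["contact_force"],s["width"]);Rm=rot(s);print(np.round(Rm,3))
im=camera("wrist")["pixels"]
cv2.imwrite("pics/w12f.png",cv2.convertScaleAbs(im[:,:,::-1],alpha=1.8))
```

```text
20.325 [ 0.55689933 -0.03059405  0.08398615] [ 0.23193496  0.14037118 -0.69720698] 0.0001527241062328514
[[ 0.124  0.003  0.992]
 [-0.992  0.     0.124]
 [ 0.    -1.     0.003]]
```

View pics/w12f.png

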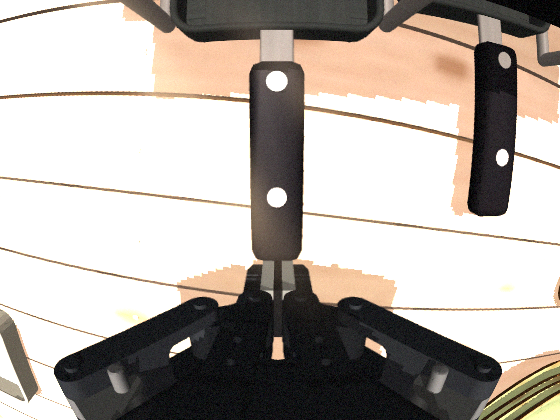

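carry_out([
  [0,0,4],
  [0,0,8],
  [0,0,12],
  [0,0,16],
  [0,0,19],
  [0,0,22],
  [0,0,22],
], turn=[0,0,0,0,0,0,0], gripper=[1,1,1,1,1,1,1])

```text
time: 21.25
tcp_pos: [0.5781, -0.0279, 0.0839]
eef_rot: [0.53, -0.53, 0.468, -0.468]
contact_force: [-0.4, -1.0, -0.1]
width: 0.0002
```

Run:
```python
from h import *
s=state();print(s["time"],s["tcp_pos"],s["contact_force"],s["width"]);Rm=rot(s)
c=camera("wrist");im=c["pixels"]
cv2.imwrite("pics/w13f.png",cv2.convertScaleAbs(im[:,:,::-1],alpha=1.8))
```

```text
21.25 [ 0.5780948  -0.02794392  0.08393456] [-0.41654999 -0.9757553  -0.06649187] 0.0001558463898832509
```

View pics/w13f.png

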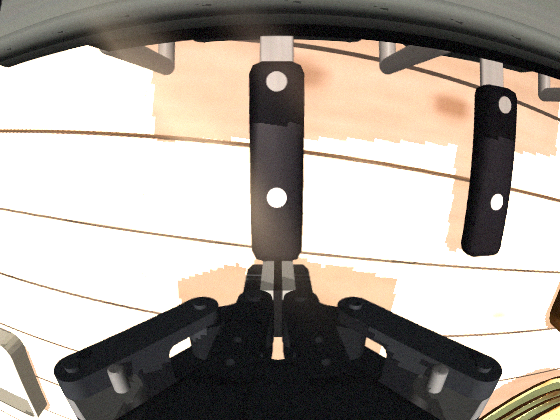

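Run:
```python
from m import *
s=state();c=camera("wrist");Rm=rot(s)
T=lambda P,z:((wcast(c,s,P,z)-s["tcp_pos"])@Rm*1000)[:,[0,2]]
print(T([(277,258),(480,254)],.022), T([(276,81),(277,198),(504,105),(497,202)],.027))
print("rod feet", T([(166,68),(387,68)],.004))
```

```text
[[  0.68284716  12.91267366]
 [104.01412083  11.88130298]] [[  0.29682358  87.31325725]
 [  0.69000896  41.25005871]
 [103.77846522  86.16312513]
 [104.91931129  40.50249078]]
rod feet [[-51.29479405  98.90469194]
 [ 52.00003648  98.85203038]]
```

carry_out([
  [0,0,2],
  [0,0,4],
  [0,0,4],
], turn=[0,0,0], gripper=[1,1,1])

```text
time: 21.72
tcp_pos: [0.5791, -0.0279, 0.0835]
eef_rot: [-0.529, 0.531, -0.47, 0.467]
contact_force: [-4.6, -1.0, 2.3]
width: -0.0001
```

carry_out([
  [0,0,2],
  [0,0,2],
  [0,0,2],
], turn=[0,0,0], gripper=[1,1,1])

```text
time: 22.1
tcp_pos: [0.5793, -0.0279, 0.0832]
eef_rot: [-0.528, 0.532, -0.471, 0.466]
contact_force: [-6.7, -1.4, 3.8]
width: 0.0002
```

Run:
```python
from m import *
s=state();c=camera("wrist");print(s["time"],s["tcp_pos"],s["contact_force"]);im=c["pixels"];np.save("w14.npy",im)
zoom(im,130,30,530,280,2,"w14z.png")
c=camera("scene");zoom(c["pixels"],170,135,310,235,5,"s14.png")
```

```text
22.1 [ 0.57929935 -0.0278933   0.0832325 ] [-6.73023046 -1.42263323  3.75030569]
```

View pics/w14z.png

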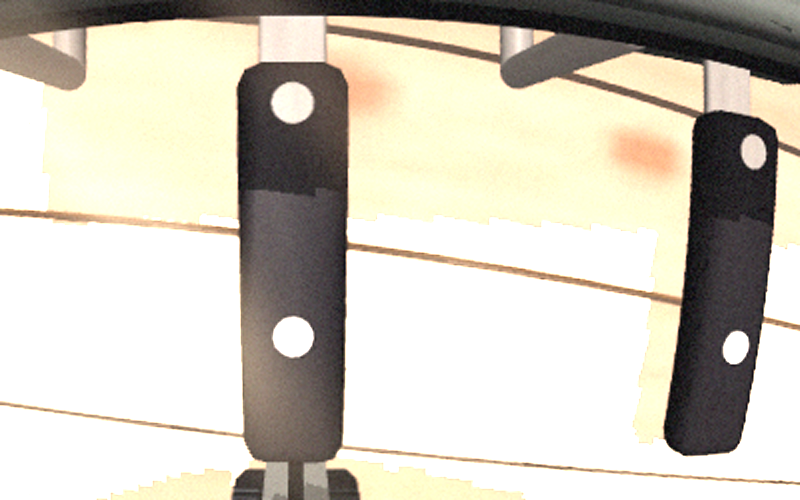

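View pics/s14.png

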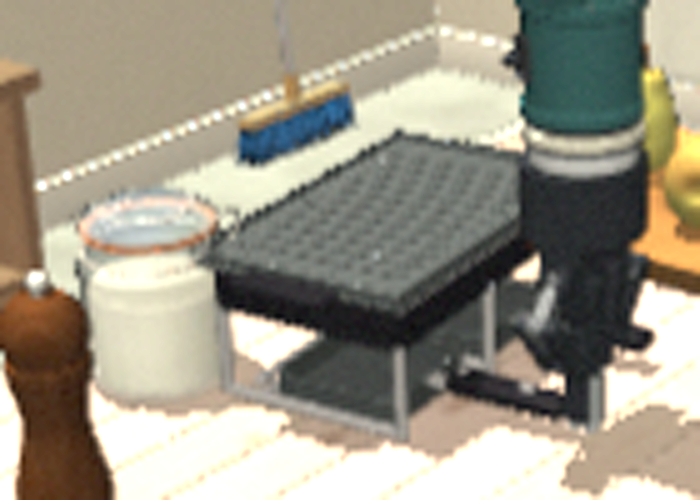

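carry_out([
  [0,0,-4],
  [0,0,-15],
  [0,0,-35],
  [0,-30,-60],
  [0,-70,-60],
  [0,-90,-50],
  [0,-90,-50],
  [0,-90,-50],
], turn=[0,0,0,0,0,0,0,0], gripper=[1,1,1,1,1,1,1,1])

```text
time: 23.2
tcp_pos: [0.5333, -0.0334, 0.1733]
eef_rot: [-0.53, 0.53, -0.468, 0.468]
contact_force: [-0.4, 0.6, 0.8]
width: -0.0001
```

Run:
```python
from m import *
s=state();c=camera("wrist");print(s["time"],s["tcp_pos"],s["contact_force"]);im=c["pixels"];np.save("w15.npy",im)
zoom(im,130,0,530,250,2,"w15z.png")
c=camera("scene");zoom(c["pixels"],170,135,310,235,5,"s15.png");np.save("s15.npy",c["pixels"])
t=camera("top");cv2.imwrite("pics/t15.png",cv2.convertScaleAbs(t["pixels"][:,:,::-1],alpha=1.8))
```

```text
23.2 [ 0.5333208  -0.03337841  0.17331003] [-0.42315084  0.57464778  0.8211742 ]
```

View pics/w15z.png

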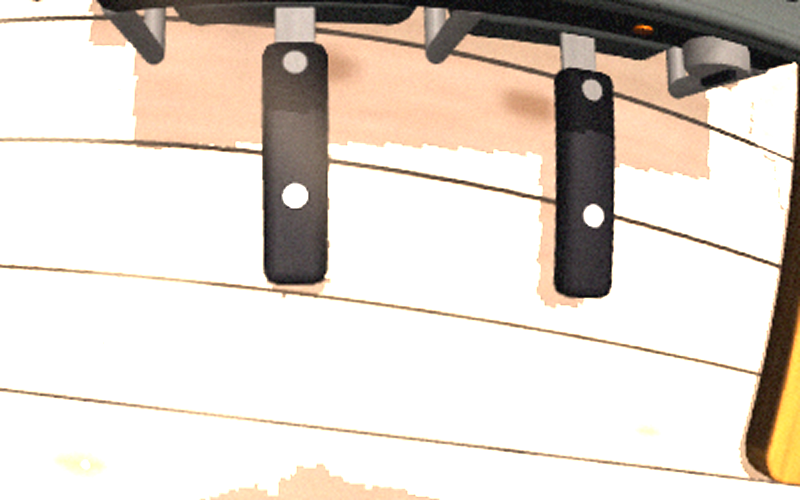

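View pics/s15.png

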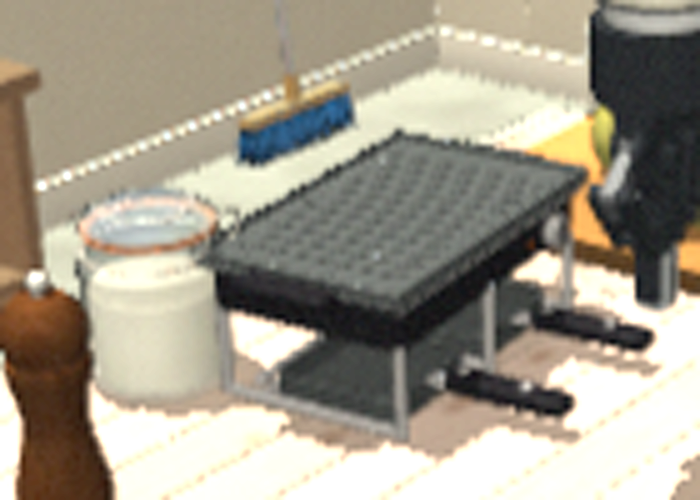

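View pics/t15.png

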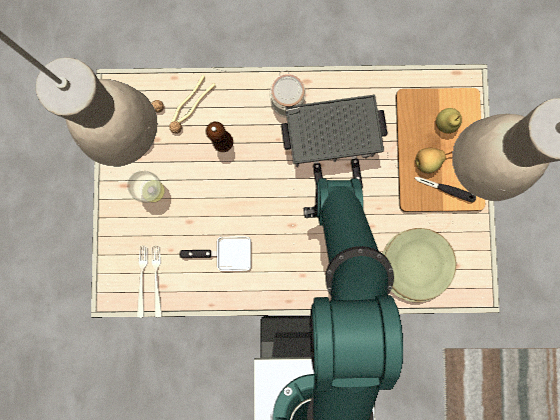

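Run:
```python
from m import *
s=state();c=camera("wrist");Rm=rot(s)
z=lambda p:[130+(p[0]-.5)/2,(p[1]-.5)/2]
T=lambda P,h:((wcast(c,s,[z(p) for p in P],h)-s["tcp_pos"])@Rm*1000)[:,[0,2]]
H=T([(295,283),(583,296)],.022);F=T([(155,57),(435,58)],.004)
print(H,F,T([(295,62),(295,196),(592,90),(594,215)],.027))
m=F.mean(0);d=F[1]-F[0];d/=np.hypot(*d);f=np.array([-d[1],d[0]])
print("end before mouth, lateral:",(H-m)@f,(H-m)@d)
sc=camera("scene");sp=lambda x,y:[170+(x-2)/5,135+(y-2)/5]
a=np.radians(7.3);u=np.array([np.cos(a),np.sin(a)]);n=np.array([-u[1],u[0]])
W=cast(sc,[sp(573,402),sp(653,333)],.02)[:,:2];print("scene ends",W@u,W@n)
```

```text
[[  0.69738553  57.92759023]
 [104.26365838  56.67083261]] [[-50.62306516 143.43327742]
 [ 51.8749342  143.03378701]] [[  0.66940518 132.76964692]
 [  0.69049118  87.01684865]
 [104.06778241 131.33320498]
 [104.84012647  86.00860328]]
end before mouth, lateral: [-85.30501558 -86.15811267] [  0.40393155 103.97431601]
scene ends [0.58195843 0.58270442] [-0.10545863 -0.21475406]
```

```bash
python3 -c "
from station import sign_off,state
print(sign_off(),state()['time'])"
```

```text
the job is handed in; nothing more can be done
the job is handed in; nothing more can be done
```

The pan is in the empty bay against the stop. It was only pushed with the fingers, never pinched or lifted. I handed in at about 23 s and the sign-off gave no verdict.

- **Moves:** I pushed the pan sideways from its left to turn it and line it up with the bay. That went about 4 mm too far, so I nudged it back from the right. Two fingers astride the handle then pushed on the tray's rear side until the nose was through the rods, and the closed fingers pushed on the handle end the rest of the way.
- **At the stop:** The pan stopped moving while the push force rose from about 0 to 6.7 N.
- **Final position:** Seen from the wrist camera, the handle end is level with the parked pan's to about 1 mm and 104 mm to its left. It measured 85 mm before the mouth rods against the 88 mm expected. The parked pan also read short, at 86 mm, so I put this down to measuring error.
- **Other things:** The last top picture shows the goblet, mill, plates and white look-alike where they were, with the arm clear.
- **Disagreement:** Early estimates of the bay's position differed between cameras by up to about 9 mm. I corrected by measuring pan and rods in the same close-up wrist picture.

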